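# Lubricate the sprung frame clamp and hold its jaw open at the mark

### The arm

A 7-joint arm with a two-finger parallel gripper is mounted at the origin on a cart in front of the work surface, level with it; the furniture and walls round the work are solid. World frame = base frame: x ahead of the robot, y to its left, z up, the work surface at z = 0. Lengths are in m, angles in degrees, forces in N, time in s.
With the tool pointing down it reaches from about 0.425 to 0.95 m from the base axis. Payload 4.7 kg.
Tool frame: the origin (TCP) lies at the very end of the fingers, on their centre line; the grasp point (between the pads) lies 19 mm behind it (pinch_z is the distance from the TCP to the grasp point, in m); z points along the fingers, y is the line along which they close (so a half turn about z gives the same grasp; the last joint's range is limited). The gripper opens to 87 mm and grips with 3 to 60 N. Pads are 19 mm wide; open, the fingers measure 117 mm over their backs; the gripper's body (75 mm by 190 mm) begins 51 mm behind the grasp point.
Start: joints at [68.531, 26.849, -2.785, 87.806, 1.381, 65.374, -4.715], TCP at [0.229, -0.635, 0.223] pointing down, gripper open.
Joint ranges: [-148.3, 148.3], [-19.14, 114.17], [-79.39, 73.82], [5.75, 140.21], [-59.74, 239.74], [12.07, 113.84], [-152.46, 152.46]. Speed limits (degrees/s): [147.25, 147.25, 180, 180, 180, 180, 180].

### API

Orientations are given as [roll, pitch, yaw] about the fixed x, y, z axes, in that order (R = Rz(yaw) Ry(pitch) Rx(roll)).
In Python, from workcell import * gives the robot as it stands.
- The arm moves only by the tool send_rows, never from a script. Its argument "motion" is a list that holds one entry, the list of rows, each a list of 5 numbers: the finger opening in m, from 0 to 0.087, then the shift along the tool's x, y, z in m, then the turn about the tool's z in rad. A call has 1 to 8 rows; each row shifts and turns the commanded pose from where the row before left it, along the tool's axes as they then stand; what a row does not reach is not made up. A row lasts 1/12 s, in which the tool goes at most 41.7 mm and 7.16 degrees, less where a joint would pass 70% of its speed; a pose out of reach is approached as far as the arm can. A call with a gripper value outside its range is refused whole. The fingers move at their own pace and stop on an object; "newtons" is the grip in N (left out, the last holds). Time passes only in rows, so rows that do not move let the fingers close. It gives the time, the measured TCP pose, the force, the opening and the grip force at its end, in the units of the state.
- state(): the state, without advancing time (a new reading comes with each control period).
- capture(name): name is "scene" or "top" or "wrist"; returns a dict with "color" (480x640x3 uint8, blue, green, red), "fx", "fy", "cx", "cy" (pixels), "dist_coeffs" ([k1, k2, p1, p2, k3] as OpenCV has them; the pictures are not rectified), "origin" and "attitude" of the camera in the world; the wrist camera has in their place "tool_from_camera" (4x4, takes a point from camera to tool coordinates, whose origin is the TCP and whose axes are the flange's). Camera axes: x right, y down, z forward; pixel columns grow to the right and rows downward; lengths in m; the calibration is good to about 2 mm. A picture is of the moment at which its call begins: read the wrist's pose just before it. There is no depth.
- job_done(): hands the job in; it is judged then, once.
Trained networks look in the newest picture that a camera, given by its name, has taken for a name from the list of things; names that differ only in an ending like _2 or _b are one class to them, and where a whole thing is asked for, a point or a joint stands for the part that bears it (a point fixed in the world has none). Each returns a list of dicts, best first, with "p" (0 to 1); they miss things now and then, are a little off and sometimes report something else, mostly with a low value. They report only what shows in the picture. A call takes as long as a camera call.
- silhouettes(camera, thing): "pixels" (480x640 bool, what is visible of it) and "location" ([column, row] in pixels, amid what is visible of it).
The state is a dict: "time": time; "qpos": joint angles; "joint_vel": joint speeds; "effort": joint torques, N m; "position": TCP position; "orientation": TCP orientation; "force": force on the tool from outside, world axes, zero at the start; "wrist_torque": the same for the moment, N m; "gripper_width": finger opening in m; "grip_force": force on a finger pad.
Only numpy, scipy, OpenCV 4.12 (cv2) and the standard library are available. Lean on these libraries where they do the work, as an engineer would, in place of code of your own. Each camera call takes 0.05 s, during which the arm holds its last target. There are 200 camera calls.

### The job

Press the nozzle cap of the small spray can beside the frame clamp right down for a moment to lubricate the rods, and let it come back up. Then pull the clamp's sprung wooden jaw open by its upright grip until its pointer lines up with the tip of the index clip on the rule, and keep it there: finish while still holding the jaw at the mark, because it springs shut when let go. Leave the thread spool, the cream pot and the beeswax where they are.

Things in the scene. Friction and masses are not known exactly. Their poses are not given: they have to be found in the camera images.
- clamp: Frame clamp screwed to the worktop: light wooden base, x -150 to +130, y -60 to +80 mm from the origin, 16 mm thick. Origin on the worktop; own x along its two guide rods, z up; its yaw varies. Fixed jaw (61 mm high) at x +41, rod blocks (49 mm high) at x -128 and +118, aluminium rule (47 mm high) along y +70. The sprung jaw opens along own -x, roughly towards the robot.
- jaw: Sprung sliding jaw, darker wood; origin and axes as the clamp when shut; slides along own -x, up to 70 mm. Carriage top 45 mm above the worktop. The upright grip on it is 14 mm thick (x), 50 mm wide (y), with a 24 x 60 mm collar at its foot up to z 50 mm; jaw plate (55 mm high) 47 mm behind it. A spring pulls it shut: 4 N when shut, 9 N at 60 mm; it does not stay where left.
- jaw_grip (a point): Centre of the top of the jaw's upright grip (100 mm above the worktop); pinch the grip below it, fingers closing along the clamp's x, tips down to about 55 mm above the worktop.
- jaw_pointer (a point): Tip of the small dark steel pointer that sticks out from the sliding jaw towards the clamp's +y side, 48 mm above the worktop. It moves with the jaw and points at the rule.
- mark_tip (a point): The mark: tip of the dark steel index clip (20 mm wide, thumb screw) fixed astride the rule, pointing to the clamp's -y at the path of the jaw's pointer. Axes as the clamp. 35 to 60 mm along the clamp's -x from the pointer of the shut jaw; lined up means the same position along the clamp's x (the tips then are 3 mm apart across it).
- spray_can: Small metal spray can of 40 mm diameter with a paper band, held fixed upright in a round wooden cup on a 56 mm square foot screwed to the worktop, on the clamp's -y side. Origin on the worktop under its centre; the shoulder is 94 mm high.
- nozzle_top (a point): Centre of the top face of the can's white nozzle cap, 22 mm diameter, 116 mm above the worktop when up. Press it straight down with closed fingers.
- nozzle (a joint): Travel of the nozzle cap in m: 0 up, 0.005 fully down. Its spring takes about 3.6 N to start and 6.6 N fully down, and pushes the cap up again when released.
- spool: Loose wooden spool of cream thread, 42 mm diameter, 60 mm high, upright; origin at its underside. Leave it alone.
- cream_pot: Loose round white pot of hand cream with a red band, 63 mm diameter, 34 mm high; origin at its underside. Leave it alone.
- wax: Loose round cake of beeswax, 44 mm diameter, 14 mm high; origin at its underside. Leave it alone.

How it is judged (in metres and radians):
On the way, in this order (a step that is already met when the one before it is completed fails the run):
1. the nozzle cap is pressed down (value of joint nozzle above 0.0035 m), for 0.1 s.
2. the cap has come up again, while the jaw is still shut (value of joint nozzle below 0.001 m and x of jaw_pointer in the frame of mark_tip above 0.025 m), for 0.1 s.
3. the gripped jaw is pulled out to the mark (x of jaw_pointer in the frame of mark_tip between -0.006 and 0.006 m and contact force between the fingers and jaw above 1.5 N), for 0.3 s.
At the end, for the whole second after the job is handed in: The fingers hold the jaw (contact over 1.5 N) at rest with its pointer within 6 mm of the mark's tip along the clamp's x; the nozzle cap is up (under 1 mm); spool, cream pot and beeswax are within 20 mm of where they stood (all of step 3 and value of joint nozzle below 0.001 m and linear speed of jaw below 0.01 m/s and distance of each of spool, cream_pot, wax from where it was at the start of the episode below 0.02 m); the arm keeps its last pose, push and grip.
It fails at once if the spool, cream pot or beeswax is pushed away or tipped over (distance of any of spool, cream_pot, wax from where it was at the start of the episode above 0.02 m or angle between any of spool, cream_pot, wax's own z axis and vertical above 0.5 rad).
It also fails if it takes over 42 s, if anything falls off the work surface, if the arm or the gripper's body presses on something with over 40 N, if the wrist force passes 120 N, or if a joint passes its speed limit or range.

## Working session

There is one attempt and no reset: what is moved stays moved. The work goes in short steps, Python scripts to look and compute and a tool call to move; the robot and the scene stay as the last step left them, time stands still between calls to the robot, and variables do not carry over. Pictures are saved under pics/ and viewed, at most 10 in all, crops included, and the job is handed in when it is done.

Besides the shell and the picture viewer there is one more tool, called after "Call:" as name(argument=value, ...), one argument or row to a line, values as JSON. send_rows: Moves the arm, as the interface text tells. Its arguments: {"type":"object","properties":{"motion":{"type":"array"},"newtons":{"type":"number"}},"required":["motion"]}

```bash
mkdir -p pics; cat > h.py <<'E'
from workcell import *
import numpy as np, cv2
from scipy.spatial.transform import Rotation as R
def cap(n,f=None):
    s=state(); c=capture(n)
    if f: cv2.imwrite('pics/'+f,c['color'])
    return s,c
E
python3 - <<'E'
from h import *
s,c=cap('scene','s1.png'); print(s['time'],s['position'],s['orientation'],{k:v for k,v in c.items() if k!='color'})
for n in ['nozzle_top','jaw_pointer','mark_tip','jaw_grip','spray_can','clamp','spool','cream_pot','wax']:
    print(n,[(round(d['p'],2),d['location'],int(d['pixels'].sum())) for d in silhouettes('scene',n)][:2])
s,c=cap('top','t1.png'); print({k:v for k,v in c.items() if k!='color'})
for n in ['nozzle_top','jaw_pointer','mark_tip','jaw_grip','spray_can','clamp','spool','cream_pot','wax']:
    print(n,[(round(d['p'],2),d['location'],int(d['pixels'].sum())) for d in silhouettes('top',n)][:2])
E
```

```text
0.0 [ 0.22859685 -0.63447262  0.22150578] [-1.79887871e+02  3.68612072e-03  1.98136913e+01] {'fx': 570.1039466306914, 'fy': 570.1039466306914, 'cx': 321.5016548225225, 'cy': 227.09903750073892, 'dist_coeffs': array([-0.02117778,  0.        ,  0.        ,  0.        ,  0.        ]), 'origin': array([0.05791444, 0.24712337, 0.71988061]), 'attitude': array([-137.83792354,    0.89555048, -117.39344585])}
nozzle_top [(0.74, [405.2, 180.8], 186)]
jaw_pointer [(0.64, [357.0, 240.9], 3155)]
mark_tip [(0.68, [347.9, 284.8], 203)]
jaw_grip [(0.73, [354.8, 244.1], 3066)]
spray_can [(0.76, [403.9, 210.9], 1659)]
clamp [(0.67, [362.8, 264.6], 13994)]
spool [(0.72, [477.3, 248.5], 1040)]
cream_pot [(0.88, [367.7, 183.4], 1016), (0.5, [405.5, 209.4], 1583)]
wax [(0.84, [360.5, 349.2], 737), (0.17, [404.8, 181.9], 215)]
{'fx': 485.9184656364964, 'fy': 485.9184656364964, 'cx': 321.286428130798, 'cy': 248.46044015460635, 'dist_coeffs': array([0.0176874, 0.       , 0.       , 0.       , 0.       ]), 'origin': array([0.42244576, 0.01703909, 0.92156849]), 'attitude': array([-1.71072730e+02,  1.53671263e-01, -8.94765423e+01])}
nozzle_top [(0.45, [432.5, 230.9], 121)]
jaw_pointer [(0.69, [366.2, 252.3], 2233)]
mark_tip [(0.63, [334.5, 287.2], 102)]
jaw_grip [(0.56, [366.1, 255.3], 2209)]
spray_can [(0.89, [421.9, 240.2], 923), (0.58, [338.2, 287.5], 120)]
clamp [(0.98, [363.8, 258.7], 11009)]
spool [(0.67, [456.5, 304.8], 620)]
cream_pot [(0.64, [416.7, 184.1], 975)]
wax [(0.92, [324.2, 331.6], 440)]
```

View pics/s1.png

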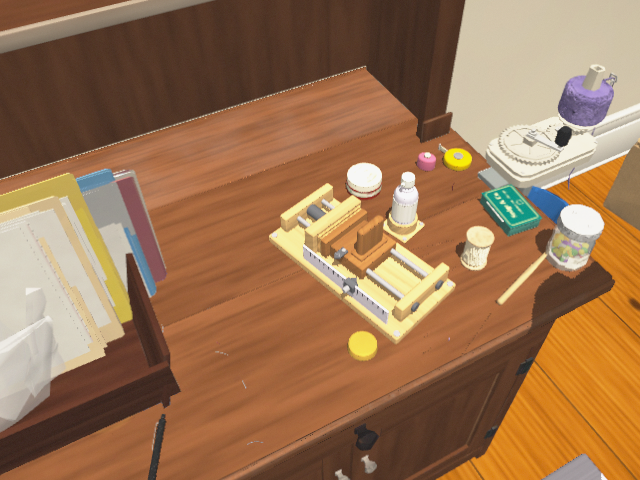

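View pics/t1.png

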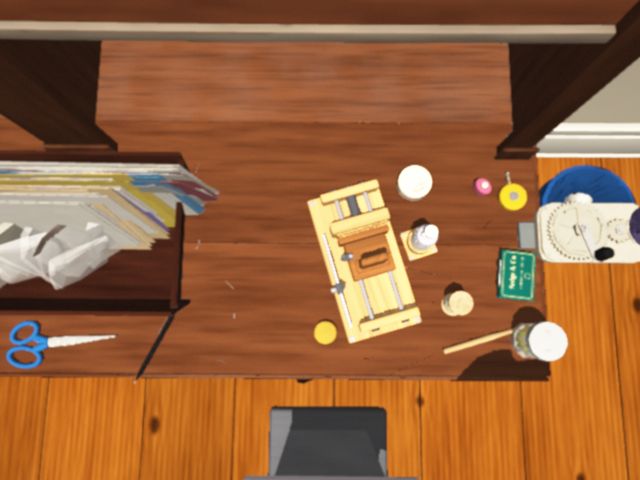

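```bash
python3 - <<'E'
import cv2
a=cv2.imread('pics/t1.png')[165:345,300:480]; cv2.imwrite('pics/t1c.png',cv2.resize(a,(594,594),interpolation=cv2.INTER_CUBIC))
a=cv2.imread('pics/s1.png')[160:340,265:505]; cv2.imwrite('pics/s1c.png',cv2.resize(a,(792,594),interpolation=cv2.INTER_CUBIC))
E
```

```text
(no output)
```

View pics/t1c.png

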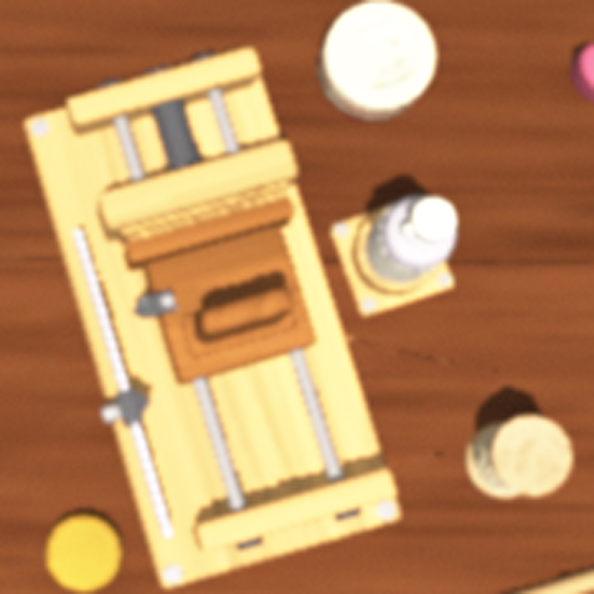

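View pics/s1c.png

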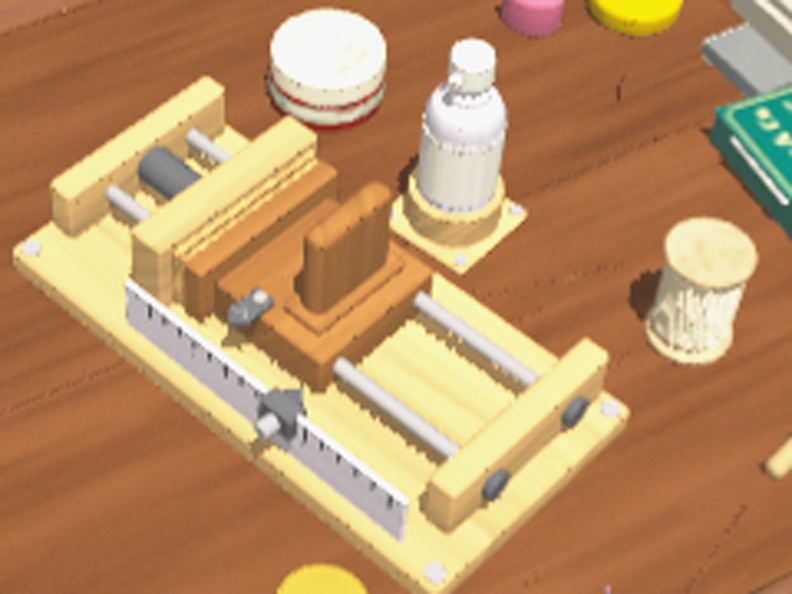

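```bash
cat >> h.py <<'E'
import json
def ray(c,px,T=None):
    K=np.array([[c['fx'],0,c['cx']],[0,c['fy'],c['cy']],[0,0,1]])
    u=cv2.undistortPoints(np.array([[px]],float),K,np.array(c['dist_coeffs'])).ravel()
    if T is None: O=np.array(c['origin']); Q=R.from_euler('xyz',c['attitude'],degrees=True).as_matrix()
    else: O=T[:3,3]; Q=T[:3,:3]
    return O,Q@[u[0],u[1],1]
def atz(c,px,z,T=None):
    O,d=ray(c,px,T); return O+d*(z-O[2])/d[2]
def wristT(s,c):
    T=np.eye(4); T[:3,:3]=R.from_euler('xyz',s['orientation'],degrees=True).as_matrix(); T[:3,3]=s['position']
    return T@np.array(c['tool_from_camera'])
E
python3 - <<'E'
from h import *
from scipy.optimize import least_squares
s,t=cap('top'); s,c=cap('scene'); np.set_printoptions(precision=4,suppress=True)
tp=lambda x,y:(300+x/3.3-.35,165+y/3.3-.35); sp=lambda x,y:(265+x/3.3-.35,160+y/3.3-.35)
m=[((.13,.08),t,tp(25,120)),((-.15,.08),t,tp(168,587)),((-.15,-.06),t,tp(400,515)),((.13,.08),c,sp(15,253)),((-.15,-.06),c,sp(628,410))]
P=[(np.array(a),atz(k,p,.016)[:2]) for a,k,p in m]
f=lambda v:np.concatenate([R.from_euler('z',v[2]).as_matrix()[:2,:2]@a+v[:2]-b for a,b in P])
r=least_squares(f,[.5,-.05,.2]); print(r.x,np.rad2deg(r.x[2]),r.fun*1e3)
Rm=R.from_euler('z',r.x[2]).as_matrix()[:2,:2]
for n,z,a,b in [('noz',.116,(436,217),(474,55)),('ptr',.048,(138,303),(230,320)),('mark',.048,(148,400),(302,395)),('grip',.1,(245,308),(350,210))]:
    for k,p in ((t,tp(*a)),(c,sp(*b))):
        w=atz(k,p,z); print(n,w,'clamp',(w[:2]-r.x[:2])@Rm)
for n,z,a in [('spool',.06,(533,455)),('pot',.034,(380,55)),('wax',.014,(85,550))]: print(n,atz(t,tp(*a),z))
print(state()['time'])
E
```

```text
[ 0.5553 -0.0643  0.2976] 17.052397424760954 [-0.2785  1.7506 -2.4921  2.5527 -2.1498 -1.9468  4.6763  1.4307  0.2441
 -3.7871]
noz [ 0.5814 -0.1656  0.116 ] clamp [-0.0048 -0.1044]
noz [ 0.5785 -0.1636  0.116 ] clamp [-0.0069 -0.1017]
ptr [ 0.5453 -0.0161  0.048 ] clamp [0.0045 0.049 ]
ptr [ 0.5401 -0.0129  0.048 ] clamp [0.0005 0.0536]
mark [ 0.492  -0.0217  0.048 ] clamp [-0.0481  0.0593]
mark [ 0.4872 -0.0208  0.048 ] clamp [-0.0524  0.0616]
grip [ 0.5358 -0.0694  0.1   ] clamp [-0.0202  0.0008]
grip [ 0.5333 -0.07    0.1   ] clamp [-0.0228  0.0011]
spool [ 0.4636 -0.2264  0.06  ]
pot [ 0.6916 -0.1546  0.034 ]
wax [0.4107 0.0118 0.014 ]
1.1
```

Call:
send_rows(
  motion=[
    [[0.0,0.02,-0.013,0,0],[0.0,0.03,-0.02,0,0],[0.0,0.03,-0.02,0,0],[0.0,0.03,-0.02,0,0],[0.0,0.03,-0.02,0,0],[0.0,0.03,-0.02,0,0],[0.0,0.03,-0.02,0,0],[0.0,0.03,-0.02,0,0]],
  ],
)

```text
time: 1.77
position: [0.3942, -0.4117, 0.2228]
orientation: [180.0, -0.0, 19.8]
force: [1.1, -0.2, 0.2]
gripper_width: 0.0412
grip_force: 0.0
```

Call:
send_rows(
  motion=[
    [[0.0,0.03,-0.02,0,0],[0.0,0.03,-0.02,0,0],[0.0,0.03,-0.02,0,0],[0.0,0.03,-0.02,0,0],[0.0,0.03,-0.02,0,0],[0.0,0.02,-0.015,0,0],[0.0,0,0,0,0],[0.0,0,0,0,0]],
  ],
)

```text
time: 2.43
position: [0.5153, -0.2455, 0.2227]
orientation: [-180.0, -0.0, 20.0]
force: [0.2, -0.2, -0.1]
gripper_width: 0.001
grip_force: 0.0
```

```bash
python3 - <<'E'
from h import *
s,c=cap('wrist','w1.png'); print(s['time'],s['position'],s['orientation'],s['qpos'],s['force'],s['gripper_width'],c['fx'],c['cx'],c['cy'],c['tool_from_camera'])
T=wristT(s,c)
for n,z in [('nozzle_top',.116),('jaw_grip',.1),('mark_tip',.048)]:
    for d in silhouettes('wrist',n)[:2]: print(n,d['p'],d['location'],d['pixels'].sum(),atz(c,d['location'],z,T))
E
```

```text
2.4333 [ 0.51526966 -0.24554207  0.22265434] [-1.79999257e+02 -2.23704841e-02  2.00441547e+01] [ 32.33118945  17.85980578 -13.88753447 101.7623899    4.81401008
  60.93716192 -53.20855151] [ 0.23399854 -0.22430577 -0.09714398] 0.0010278808394749007 357.0907359769836 325.46152734363574 241.55399011875656 [[-7.04494405e-04 -9.69459060e-01 -2.45252187e-01  6.71636883e-02]
 [ 9.99999752e-01 -6.85462266e-04 -1.62961345e-04  3.25346202e-04]
 [-1.01267671e-05 -2.45252241e-01  9.69459302e-01 -1.62024044e-01]
 [ 0.00000000e+00  0.00000000e+00  0.00000000e+00  1.00000000e+00]]
nozzle_top 0.28 [86.4, 162.3] 500 [ 0.51089054 -0.0550516   0.116     ]
jaw_grip 0.68 [156.3, 112.2] 9928 [ 0.56269452 -0.09030415  0.1       ]
jaw_grip 0.45 [87.2, 167.1] 472 [ 0.50334084 -0.04646361  0.1       ]
mark_tip 0.68 [90.0, 162.8] 438 [ 0.49451147 -0.01608297  0.048     ]
```

View pics/w1.png

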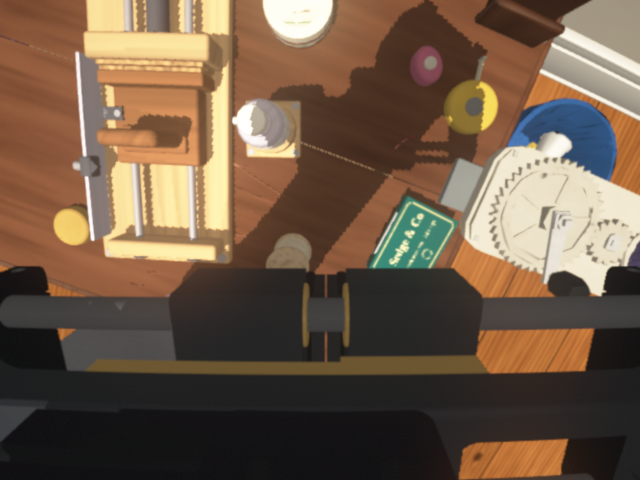

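```bash
python3 - <<'E'
from h import *
s,c=cap('wrist'); T=wristT(s,c); print(s['position'],s['orientation'])
for n,p,z in [('noz',(246,122),.116),('ptr',(104,113),.048),('mark',(101,161),.048),('base-150,-60',(232,260),.016),('grip',(129,137),.1)]: print(n,atz(c,p,z,T))
w=np.array([.5800,-.1645]);psi=np.deg2rad(s['orientation'][2]);d=w-s['position'][:2]
print(d@[np.cos(psi),np.sin(psi)],d@[np.sin(psi),-np.cos(psi)])
E
```

```text
[ 0.51338016 -0.24905145  0.22253729] [1.79969017e+02 3.65344032e-02 1.96442434e+01]
noz [ 0.57726865 -0.16582489  0.116     ]
ptr [ 0.5428917 -0.0234924  0.048    ]
mark [ 0.49929789 -0.02979539  0.048     ]
base-150,-60 [ 0.43545546 -0.16976258  0.016     ]
grip [ 0.53679907 -0.07807463  0.1       ]
0.09116685266055727 -0.057234213797970696
```

Call:
send_rows(
  motion=[
    [[0.0,0.022,-0.014,0,0],[0.0,0.022,-0.014,0,0],[0.0,0.022,-0.014,0,0],[0.0,0.0227,-0.0137,0,0],[0.0,0,0,0.03,0],[0.0,0,0,0.03,0],[0.0,0,0,0.03,0],[0.0,0,0,0.005,0]],
  ],
  newtons=20,
)

```text
time: 3.35
position: [0.5749, -0.1654, 0.1225]
orientation: [-179.7, 0.5, 19.7]
force: [-0.4, -0.3, 0.1]
gripper_width: 0.0003
grip_force: 0.0
```

Call:
send_rows(
  motion=[
    [[0.0,0,0,0,0],[0.0,0,0,0,0]],
  ],
)

```text
time: 3.52
position: [0.5795, -0.1657, 0.1286]
orientation: [180.0, -0.1, 19.7]
force: [0.4, 0.1, -0.1]
gripper_width: 0.0005
grip_force: 0.0
```

```bash
python3 - <<'E'
from h import *
s,c=cap('scene'); print(s['position'],s['orientation'],s['force'])
a=c['color'][150:270,330:490]; cv2.imwrite('pics/s2.png',cv2.resize(a,None,fx=4,fy=4,interpolation=cv2.INTER_CUBIC))
E
```

```text
[ 0.5794965  -0.16570926  0.12862524] [ 1.79951773e+02 -6.97694741e-02  1.97407584e+01] [ 0.387649    0.09571458 -0.13393422]
```

View pics/s2.png

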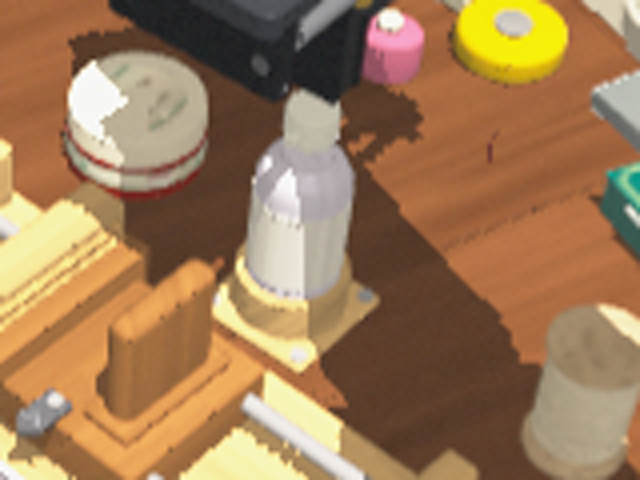

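The closed fingers hang just above the white cap (crop 315,110), centred on it; pressing in small steps.

Call:
send_rows(
  motion=[
    [[0.0,0,0,0.005,0],[0.0,0,0,0.004,0],[0.0,0,0,0.003,0],[0.0,0,0,0.002,0],[0.0,0,0,0.002,0],[0.0,0,0,0,0],[0.0,0,0,0,0]],
  ],
)

```text
time: 4.15
position: [0.5793, -0.1651, 0.1124]
orientation: [179.9, -0.0, 19.8]
force: [-1.4, -0.1, 5.8]
gripper_width: 0.0005
grip_force: 2.9
```

Call:
send_rows(
  motion=[
    [[0.0,0,0,0.002,0],[0.0,0,0,0.001,0],[0.0,0,0,0,0],[0.0,0,0,0,0],[0.0,0,0,0,0]],
  ],
)

```text
time: 4.57
position: [0.5794, -0.1651, 0.1113]
orientation: [179.9, -0.1, 19.8]
force: [-4.8, 0.2, 15.7]
gripper_width: 0.0005
grip_force: 7.9
```

Call:
send_rows(
  motion=[
    [[0.0,0,0,-0.01,0],[0.0,0,0,-0.02,0],[0.0,0,0,-0.03,0],[0.0,0,0,-0.03,0],[0.03,0,0,0,0.1245],[0.03,0,0,0,0.1245],[0.03,0,0,0,0.1245],[0.05,0,0,0,0.1245]],
  ],
)

```text
time: 5.23
position: [0.5787, -0.1648, 0.1986]
orientation: [-180.0, -0.0, -9.1]
force: [0.3, 1.1, -0.5]
gripper_width: 0.0198
grip_force: 0.0
```

Call:
send_rows(
  motion=[
    [[0.05,0,0,0,0.1245],[0.05,0,0,0,0.1245],[0.05,0,0,0,0.1245],[0.05,0,0,0,0.1245],[0.05,0,0,0,0.1245],[0.05,0,0,0,0.1245],[0.05,0,0,0,0.1245],[0.05,0,0,0,0.1245]],
  ],
)

```text
time: 5.9
position: [0.5787, -0.1646, 0.1983]
orientation: [180.0, 0.0, -66.1]
force: [-0.1, -0.4, -0.2]
gripper_width: 0.0499
grip_force: 0.0
```

Call:
send_rows(
  motion=[
    [[0.05,0,0,0,0.1245],[0.05,0,0,0,0],[0.05,0,0,0,0],[0.05,0,0,0,0]],
  ],
)

```text
time: 6.23
position: [0.5788, -0.1646, 0.1984]
orientation: [180.0, 0.0, -72.8]
force: [0.5, 0.0, 0.2]
gripper_width: 0.0499
grip_force: 0.0
```

```bash
python3 - <<'E'
from h import *
L=[]
for i in range(4):
    s,c=cap('wrist','w2.png'); L.append(np.r_[s['position'],s['orientation']])
print(np.array(L),s['qpos'],s['gripper_width'],s['time'])
m=np.mean(L,0); psi=np.deg2rad(m[5]); d=np.array([.535,-.071])-m[:2]
print(d@[np.cos(psi),np.sin(psi)],d@[np.sin(psi),-np.cos(psi)])
E
```

```text
[[ 5.78839350e-01 -1.64625179e-01  1.98419194e-01  1.79990582e+02
   8.93978795e-03 -7.27505784e+01]
 [ 5.78853216e-01 -1.64718174e-01  1.98459831e-01  1.79997095e+02
   7.65461328e-03 -7.27858593e+01]
 [ 5.78858440e-01 -1.64805544e-01  1.98507597e-01 -1.79998406e+02
   5.60332664e-03 -7.28229006e+01]
 [ 5.78871296e-01 -1.64897607e-01  1.98538523e-01 -1.79995288e+02
   3.51923898e-03 -7.28530875e+01]] [   9.58745888   21.18159363    3.00293582   99.9972529    -1.27363185
   58.8515676  -149.80640738] 0.05001604099914945 6.3833
-0.102536130768999 0.014173774007596113
```

View pics/w2.png

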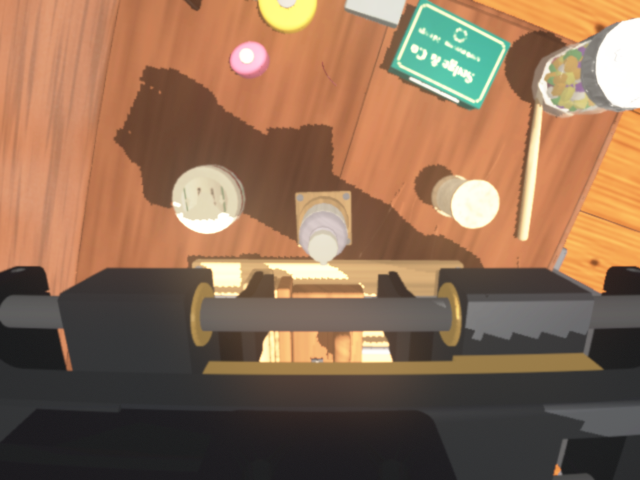

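Joint 7 is close to its limit in this orientation (the sign was the other way round), so I turn back by half a turn for the same grasp.

Call:
send_rows(
  motion=[
    [[0.05,0,0,0,-0.1208],[0.05,0,0,0,-0.1208],[0.05,0,0,0,-0.1208],[0.05,0,0,0,-0.1208],[0.05,0,0,0,-0.1208],[0.05,0,0,0,-0.1208],[0.05,0,0,0,-0.1208],[0.05,0,0,0,-0.1208]],
  ],
)

```text
time: 7.1
position: [0.5789, -0.165, 0.1986]
orientation: [180.0, -0.0, -17.2]
force: [-0.8, 0.3, 0.4]
gripper_width: 0.0503
grip_force: 0.0
```

Call:
send_rows(
  motion=[
    [[0.05,0,0,0,-0.1208],[0.05,0,0,0,-0.1208],[0.05,0,0,0,-0.1208],[0.05,0,0,0,-0.1208],[0.05,0,0,0,-0.1208],[0.05,0,0,0,-0.1208],[0.05,0,0,0,-0.1208],[0.05,0,0,0,-0.1208]],
  ],
)

```text
time: 7.77
position: [0.5789, -0.1651, 0.1986]
orientation: [180.0, -0.0, 38.2]
force: [0.1, 0.7, 0.4]
gripper_width: 0.0499
grip_force: 0.0
```

Call:
send_rows(
  motion=[
    [[0.05,0,0,0,-0.1208],[0.05,0,0,0,-0.1208],[0.05,0,0,0,-0.1208],[0.05,0,0,0,-0.1208],[0.05,0,0,0,-0.1208],[0.05,0,0,0,-0.1208],[0.05,0,0,0,-0.1208],[0.05,0,0,0,-0.1208]],
  ],
)

```text
time: 8.43
position: [0.5788, -0.1651, 0.1986]
orientation: [180.0, 0.0, 93.6]
force: [-0.1, -0.1, -0.1]
gripper_width: 0.0499
grip_force: 0.0
```

Call:
send_rows(
  motion=[
    [[0.05,0,0,0,-0.1208],[0.05,0,0,0,-0.1208],[0.05,0,0,0,0],[0.05,0,0,0,0],[0.05,0,0,0,0]],
  ],
)

```text
time: 8.85
position: [0.5788, -0.1651, 0.1986]
orientation: [180.0, 0.0, 106.9]
force: [-0.3, -0.8, -0.8]
gripper_width: 0.0501
grip_force: 0.0
```

```bash
python3 - <<'E'
from h import *
L=[]
for i in range(3):
    s,c=cap('wrist','w3.png'); L.append(np.r_[s['position'],s['orientation']])
print(np.array(L),s['qpos'],s['gripper_width'],s['time'])
m=np.mean(L,0); psi=np.deg2rad(m[5]); d=np.array([.535,-.071])-m[:2]
print(d@[np.cos(psi),np.sin(psi)],d@[np.sin(psi),-np.cos(psi)])
E
```

```text
[[ 5.78849452e-01 -1.65066146e-01  1.98575092e-01  1.79996234e+02
   6.37404194e-03  1.06883276e+02]
 [ 5.78871338e-01 -1.64992779e-01  1.98605216e-01  1.79997930e+02
   1.38025419e-02  1.06918671e+02]
 [ 5.78909983e-01 -1.64890588e-01  1.98601587e-01  1.79997547e+02
   1.49656665e-02  1.06950250e+02]] [ 37.09479706  24.95623887 -33.83077351  98.32556365  15.5280895
  61.43414959  15.19437639] 0.04976079282846773 8.95
0.10268394026026374 -0.014629741508610117
```

View pics/w3.png

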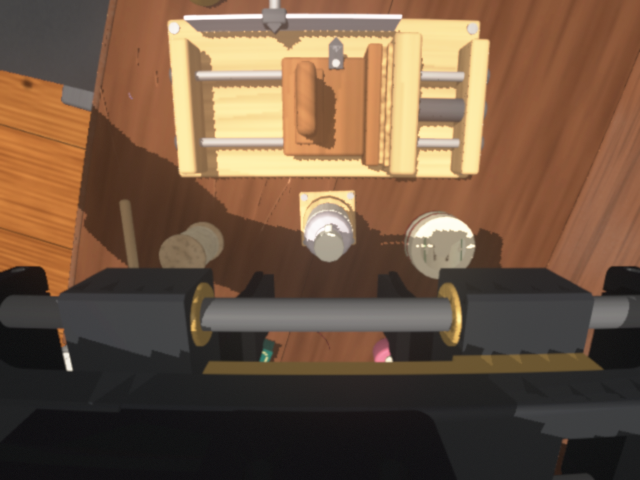

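```bash
python3 - <<'E'
from h import *
s,c=cap('wrist'); T=wristT(s,c); t=np.linalg.inv(T)
psi=np.deg2rad(s['orientation'][2]); B=np.array([[np.cos(psi),np.sin(psi)],[np.sin(psi),-np.cos(psi)]])
for n,p,z in [('ptr',(336,40),.048),('mark',(274.5,30),.048),('rule L',(187,16),.047),('ruleR',(400,16),.047),('grip',(306,98),.1),('gripbot',(306,135),.1),('bR',(480,177),.016),('bL',(180,178),.016)]:
    w=atz(c,p,z,T); print(n,w,B@(w[:2]-s['position'][:2]))
for n in ['jaw_grip','mark_tip']:
    for d in silhouettes('wrist',n)[:2]:
        ys,xs=np.where(d['pixels']); print(n,d['p'],d['location'],xs.min(),xs.max(),ys.min(),ys.max())
        if n=='mark_tip':
            for r in range(ys.min(),ys.max()+1): q=xs[ys==r]; print(r,q.min() if len(q) else '',q.max() if len(q) else '')
        else:
            for r in range(ys.min(),ys.max()+1,2): q=xs[ys==r]; print(r,q.min() if len(q) else '',q.max() if len(q) else '')
E
```

```text
ptr [ 0.54257906 -0.01473642  0.048     ] [0.1541856  0.00908098]
mark [ 0.49323755 -0.02174729  0.048     ] [ 0.16188373 -0.04015798]
rule L [ 0.42229175 -0.03070677  0.047     ] [ 0.17402477 -0.11062907]
ruleR [0.58602144 0.01801118 0.047     ] [0.17282527 0.06019075]
grip [ 0.53668494 -0.0706093   0.1       ] [ 0.10246693 -0.01286666]
gripbot [ 0.54362589 -0.09435942  0.1       ] [ 0.0777251  -0.01316109]
bR [ 0.70933319 -0.0799558   0.016     ] [0.04312856 0.14953326]
bL [ 0.43313005 -0.16510702  0.016     ] [ 0.04231463 -0.13949657]
jaw_grip 0.82 [338.1, 99.9] 281 387 37 165
37 335 337
39 332 338
41 330 340
43 329 379
45 328 383
47 328 386
49 328 387
51 328 387
53 328 386
55 328 386
57 285 386
59 282 386
61 282 386
63 282 386
65 282 386
67 281 386
69 281 386
71 281 386
73 281 386
75 281 386
77 281 386
79 282 386
81 282 386
83 282 386
85 282 386
87 282 386
89 282 385
91 282 385
93 282 385
95 282 385
97 282 384
99 282 384
101 282 384
103 282 384
105 282 384
107 281 384
109 281 384
111 281 384
113 282 384
115 282 384
117 282 383
119 282 383
121 282 383
123 283 383
125 283 384
127 283 384
129 283 384
131 283 384
133 283 384
135 283 384
137 283 384
139 283 384
141 283 384
143 283 383
145 283 383
147 283 383
149 283 383
151 283 383
153 284 383
155 286 383
157 361 383
159 361 383
161 362 382
163 362 380
165 366 377
mark_tip 0.64 [274.1, 18.0] 262 287 0 33
0 270 278
1 270 278
2 270 278
3 270 278
4 270 278
5 270 279
6 270 279
7 270 280
8 270 281
9 267 284
10 264 285
11 263 286
12 263 286
13 263 285
14 263 285
15 263 285
16 263 285
17 263 285
18 263 285
19 263 285
20 262 286
21 262 286
22 263 287
23 263 287
24 263 287
25 263 287
26 263 287
27 264 286
28 265 286
29 266 280
30 269 279
31 272 278
32 273 277
33 274 275
```

Call:
send_rows(
  motion=[
    [[0.044,0.025,-0.0035,0,0],[0.044,0.026,-0.004,0,0],[0.044,0.026,-0.003,0,0],[0.044,0.026,-0.003,0,0],[0.044,0,0,0.03,0],[0.044,0,0,0.03,0],[0.044,0,0,0.02,0],[0.044,0,0,0,0]],
  ],
)

```text
time: 9.82
position: [0.5326, -0.0703, 0.1149]
orientation: [-179.6, -0.2, 107.1]
force: [-0.8, -0.8, 0.3]
gripper_width: 0.0443
grip_force: 0.0
```

```bash
python3 - <<'E'
from h import *
s,c=cap('wrist','w4.png'); print(s['time'],s['position'],s['orientation'],s['force'],s['gripper_width'])
E
```

```text
9.8167 [ 0.53264663 -0.07028774  0.1148501 ] [-1.79583734e+02 -1.70692571e-01  1.07052831e+02] [-0.76183047 -0.84891436  0.3279396 ] 0.044285469844671535
```

View pics/w4.png

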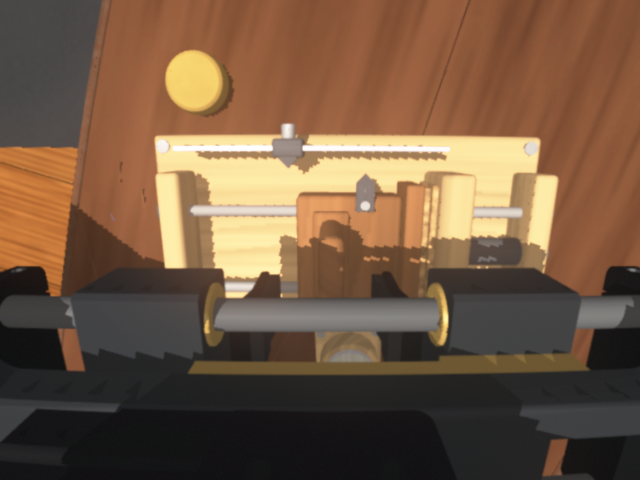

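Grip stands centred between the open fingers (col ~331), pointer tip (365,174), mark tip (288,166); about 49 mm to pull. Going down and closing.

Call:
send_rows(
  motion=[
    [[0.044,0,0,0.02,0],[0.044,0,0,0.02,0],[0.044,0,0,0.012,0],[0.044,0,0,0.005,0],[0.044,0,0,0,0],[0.044,0,0,0,0]],
  ],
)

```text
time: 10.37
position: [0.5367, -0.0703, 0.0625]
orientation: [179.9, 0.0, 107.0]
force: [0.7, -0.1, 0.0]
gripper_width: 0.0441
grip_force: 0.0
```

Call:
send_rows(
  motion=[
    [[0.0,0,0,0,0],[0.0,0,0,0,0],[0.0,0,0,0,0],[0.0,0,0,0,0],[0.0,0,0,0,0],[0.0,0,0,0,0]],
  ],
  newtons=40,
)

```text
time: 10.87
position: [0.5357, -0.0705, 0.0618]
orientation: [-180.0, 0.0, 107.0]
force: [0.1, -0.4, 1.6]
gripper_width: 0.014
grip_force: 40.0
```

Call:
send_rows(
  motion=[
    [[0.0,0,-0.003,0,0],[0.0,0,-0.006,0,0],[0.0,0,-0.007,0,0],[0.0,0,-0.007,0,0],[0.0,0,-0.007,0,0],[0.0,0,-0.007,0,0],[0.0,0,-0.007,0,0],[0.0,0,-0.004,0,0]],
  ],
)

```text
time: 11.53
position: [0.4919, -0.0837, 0.0618]
orientation: [179.7, -0.0, 107.0]
force: [8.2, 0.7, -8.6]
gripper_width: 0.0139
grip_force: 40.1
```

Call:
send_rows(
  motion=[
    [[0.0,0,0,0,0],[0.0,0,0,0,0],[0.0,0,0,0,0],[0.0,0,0,0,0],[0.0,0,0,0,0]],
  ],
)

```text
time: 11.95
position: [0.4922, -0.0836, 0.0618]
orientation: [179.7, -0.0, 107.1]
force: [6.4, 2.0, -6.7]
gripper_width: 0.0136
grip_force: 40.1
```

```bash
python3 - <<'E'
from h import *
s,c=cap('wrist','w5.png'); print(s['time'],s['position'],s['orientation'],s['force'],s['gripper_width'],s['grip_force'])
for n in ['jaw_pointer','mark_tip']:
    for d in silhouettes('wrist',n)[:1]:
        ys,xs=np.where(d['pixels']); print(n,d['p'],d['location'])
        R_=range(ys.min(),ys.min()+30,2) if n=='jaw_pointer' else range(ys.max()-20,ys.max()+1,2)
        for r in R_: q=xs[ys==r]; print(r,q.min() if len(q) else '',q.max() if len(q) else '')
cv2.imwrite('pics/w5c.png',cv2.resize(c['color'][100:260,220:420],None,fx=3.5,fy=3.5,interpolation=cv2.INTER_CUBIC))
E
```

```text
11.95 [ 0.49224728 -0.08358229  0.06175214] [ 1.79685571e+02 -8.38417692e-03  1.07055473e+02] [ 6.37396295  2.02523191 -6.73635834] 0.013560977200482549 40.054589027772636
jaw_pointer 0.62 [362.2, 240.8]
178 369 372
180 368 374
182 366 376
184 365 378
186 362 429
188 360 434
190 358 440
192 357 444
194 357 448
196 356 453
198 354 454
200 289 455
202 286 455
204 284 454
206 283 454
mark_tip 0.92 [363.0, 141.0]
149 341 383
151 341 383
153 341 382
155 342 381
157 347 375
159 350 373
161 353 371
163 355 369
165 357 367
167 359 365
169 361 363
```

View pics/w5c.png

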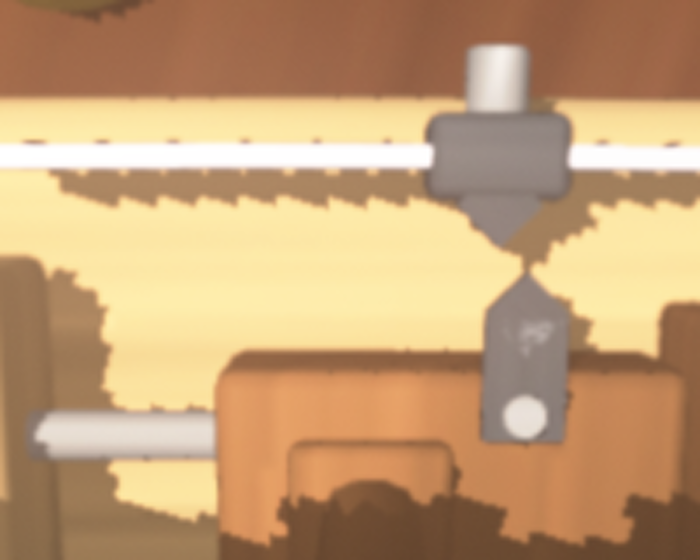

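Mark tip is at crop col 500, pointer tip at col 527, i.e. about 4 mm still to pull.

Call:
send_rows(
  motion=[
    [[0.0,0,-0.002,0,0],[0.0,0,-0.002,0,0],[0.0,0,0,0,0],[0.0,0,0,0,0],[0.0,0,0,0,0],[0.0,0,0,0,0],[0.0,0,0,0,0],[0.0,0,0,0,0]],
  ],
)

```text
time: 12.77
position: [0.4886, -0.0847, 0.0618]
orientation: [179.7, -0.0, 107.1]
force: [7.0, 2.2, -7.6]
gripper_width: 0.0135
grip_force: 40.1
```

```bash
python3 - <<'E'
from h import *
s,c=cap('wrist'); print(s['time'],s['position'],s['force'],s['grip_force'])
for n in ['jaw_pointer','mark_tip']:
    for d in silhouettes('wrist',n)[:1]:
        ys,xs=np.where(d['pixels']); print(n,d['p'])
        R_=range(ys.min(),ys.min()+8,2) if n=='jaw_pointer' else range(ys.max()-8,ys.max()+1,2)
        for r in R_: q=xs[ys==r]; print(r,q.min() if len(q) else '',q.max() if len(q) else '')
E
```

```text
12.7667 [ 0.48855232 -0.08471666  0.061754  ] [ 7.04518142  2.18368874 -7.59121249] 40.05940247226064
jaw_pointer 0.7
178 370 370
180 367 373
182 365 374
184 364 376
mark_tip 0.57
161 361 379
163 363 377
165 365 375
167 367 373
169 369 371
```

Both tips are now at column 370, so the jaw is lined up, at rest and held at 40 N.

```bash
python3 -c "
from workcell import *
print(job_done())"
```

```text
the job is handed in; nothing more can be done
None
```

I pressed the nozzle cap fully down and let it up. I then pulled the jaw out to the mark (both tips at the same column in the wrist image) and handed the job in at about 13 s, still holding the jaw at 40 N; I got no verdict back.

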